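Build up a tumble-dryer drum roller on its axle

TASK

Build up the new drum roller on the dryer bracket held in the vice: onto the upright axle goes first the blue spacer, then the new roller (black tyre, white hub), then the brass thrust ring, and last the dark steel retaining collar. Every part must sit flat, fully down on the one below it, and be let go. Leave the worn brown roller where it lies.

Things in the scene. Friction and masses are not known exactly. Their poses are not given: they have to be found in the camera images.
- mount: Fixed target: grey bracket in a blue vice (200 mm in x, 105 in y), bright steel axle upright. Origin on the axle's centre line at table height, z up; vice handle to -x. Bracket plate 70 x 60 mm, top at z 72 mm; shoulder 28 mm wide, top (first seat) at z 78 mm. Axle 16 mm thick to z 140 mm, tapering to a 5 mm tip at z 152 mm. Parts with 20 mm bores slide down it freely. Stands left or right.
- spacer: First part: a blue nylon spacer ring lying flat, outer diameter 44 mm, bore 20 mm, 12 mm thick, 18 g. Origin at the centre of its underside, z up along the bore; home at 78 mm above the mount's origin.
- roller: Second part: the new drum roller lying flat, black rubber tyre, white hub, brass bush; outer diameter 60 mm, bore 20 mm, 26 mm high, about 120 g. Origin at the centre of its underside, z up along the bore; home at 90 mm above the mount's origin.
- thrust_ring: Third part: a plain brass thrust ring lying flat, outer diameter 42 mm, bore 20 mm, 10 mm thick, 85 g. Origin at the centre of its underside, z up along the bore; home at 116 mm above the mount's origin.
- collar: Fourth part: a plain dark steel retaining collar lying flat, with a small set screw in its side; outer diameter 40 mm, bore 20 mm, 14 mm high, about 100 g. Origin at the centre of its underside, z up along the bore; home at 126 mm above the mount's origin.
- worn_roller: Not to be used: the worn roller that was taken off, lying flat on the table, brown tyre and yellow-brown hub, same size as the new one (60 mm diameter, 26 mm high). Origin at the centre of its underside.
There are look-alikes about, which are no part of the job. Leave any pink or red look-alike of the roller alone.

How it is judged:
On the way, in this order (a step that is already met when the one before it is completed fails the run):
1. the blue spacer is down on the axle's shoulder (horizontal distance between spacer and mount below 0.004 m and z of spacer in the frame of mount between 0.075 and 0.081 m and angle between spacer's own z axis and vertical below 0.12 rad), for 0.2 s.
2. the new roller is down on the spacer (all of step 1 and horizontal distance between roller and mount below 0.004 m and z of roller in the frame of mount between 0.087 and 0.093 m and angle between roller's own z axis and vertical below 0.12 rad), for 0.2 s.
3. the brass ring is down on the roller (all of step 2 and horizontal distance between thrust_ring and mount below 0.004 m and z of thrust_ring in the frame of mount between 0.113 and 0.119 m and angle between thrust_ring's own z axis and vertical below 0.12 rad), for 0.2 s.
At the end, for the whole second after the job is handed in: Blue spacer, new roller, brass ring and dark steel collar are on the axle in this order from below, each within 4 mm of the axle's centre line and 3 mm of its home height, level within 0.12 rad, at rest and released (all of step 3 and horizontal distance between collar and mount below 0.004 m and z of collar in the frame of mount between 0.123 and 0.129 m and angle between collar's own z axis and vertical below 0.12 rad and linear speed of each of spacer, roller, thrust_ring, collar below 0.02 m/s); the robot touches nothing.
It fails at once if the worn roller is moved more than 40 mm from where it lay (distance of worn_roller from where it was at the start of the episode above 0.04 m).
It also fails if it takes over 96 s, if anything falls off the work surface, if the arm or the gripper's body presses on something with over 40 N, if the wrist force passes 120 N, or if a joint passes its speed limit or range.

ROBOT

A 6-joint arm with a two-finger parallel gripper is mounted at the origin on the work surface. World frame = base frame: x ahead of the robot, y to its left, z up, the work surface at z = 0. Lengths are in m, angles in rad, forces in N, time in s.
With the tool pointing down it reaches from about 0.35 to 0.975 m from the base axis. Payload 4.9 kg.
Tool frame: the origin (TCP) lies midway between the tips of the shut fingers; the grasp point (between the pads) lies 19 mm behind it; z points along the fingers, y is the line along which they close (so a half turn about z gives the same grasp; the last joint's range is limited). The gripper opens to 85 mm and grips with 20 to 120 N. Pads are 22 mm wide; open, the fingers measure 114 mm over their backs; the gripper's body (76 mm by 85 mm) begins 54 mm behind the grasp point. The pads swing forward as they close: fully open they stand 13 mm farther back than shut.
Start: joints at [-0.119, 0.053, 1.613, -0, 1.476, -0.119], TCP at [0.625, 0, 0.231] pointing down, gripper open.
Joint ranges: [-3.01, 3.01], [-1.01, 2.22], [0.06, 2.58], [-1.02, 4.17], [0.09, 2.62], [-3.14, 3.14]. Speed limits (rad/s): [2.57, 2.57, 3.14, 3.14, 3.14, 3.14].

INTERFACE

Orientations are given as a rotation vector (axis times angle).
In Python, from station import ctrl, optics, job gives the robot as it stands.
- The arm moves only by the shell command python3 -m jog 'ROWS' [OPENING] [FORCE]. ROWS is JSON, a list of rows, each a list of 2 entries, a list of its own where there are three numbers: the shift along the tool's x, y, z in m, then the turn, a rotation vector about the tool's x, y, z in rad. A call has 1 to 5 rows; each row is the pose to reach, as a shift and turn from the pose commanded when the call began, along the tool's axes at that moment; what a row does not reach only later rows make up. A row lasts 1/10 s, in which the tool goes at most 50 mm and 8.59 degrees, less where a joint would pass 70% of its speed; a pose out of reach is approached as far as the arm can. A call with a gripper value outside its range is refused whole. OPENING is the opening, from 0 (shut) to 1 (fully open), set as the call begins (- or left out, the last holds). The fingers move at their own pace and stop on an object; FORCE is the grip in N (left out, the last holds). Time passes only in rows, so rows that repeat a pose let the fingers close. It gives the time, the measured TCP pose, the force, the opening and the grip force at its end, in the units of the state.
- ctrl.get_obs(): the state, without advancing time (a new reading comes with each control period).
- optics.get_image(name): name is "scene" or "side" or "wrist"; returns a dict with "image" (420x560x3 uint8, blue, green, red), "fx", "fy", "cx", "cy" (pixels), "D" ([k1, k2, p1, p2, k3] as OpenCV has them; the pictures are not rectified), "rvec" (rotation vector, rad) and "tvec" (3), from world to camera coordinates, as OpenCV has them; the wrist camera has in their place "mount" (4x4, takes a point from camera to tool coordinates, whose origin is the TCP and whose axes are the flange's). Camera axes: x right, y down, z forward; pixel columns grow to the right and rows downward; lengths in m; the calibration is good to about 2 mm. A picture is of the moment at which its call begins: read the wrist's pose just before it. There is no depth.
- job.finish_job(): hands the job in; it is judged then, once.
The state is a dict: "t": time; "q": joint angles; "dq": joint speeds; "effort": joint torques, N m; "tool_pos": TCP position; "tool_rot": TCP orientation; "contact_force": force on the tool from outside, world axes, zero at the start; "wrist_torque": the same for the moment, N m; "opening": finger opening in m; "grip_force": force on a finger pad.
Only numpy, scipy, OpenCV 4.12 (cv2) and the standard library are available. Lean on these libraries where they do the work, as an engineer would, in place of code of your own. Each camera call takes 0.05 s, during which the arm holds its last target. There are 200 camera calls.

## Working session

There is one attempt and no reset: what is moved stays moved. The work goes in short steps, Python scripts to look and compute and a shell command to move; the robot and the scene stay as the last step left them, time stands still between calls to the robot, and variables do not carry over. Pictures are saved under pics/ and viewed, at most 18 in all, crops included, and the job is handed in when it is done.

```bash
ls; mkdir -p pics
cat > h.py <<'E'
import numpy as np, cv2
from station import ctrl, optics, job
def grab(name):
    o=ctrl.get_obs(); d=optics.get_image(name)
    K=np.array([[d['fx'],0,d['cx']],[0,d['fy'],d['cy']],[0,0,1]]); D=np.array(d['D'],float)
    if name=='wrist':
        R=cv2.Rodrigues(np.array(o['tool_rot'],float))[0]; T=np.eye(4);T[:3,:3]=R;T[:3,3]=o['tool_pos']
        M=T@np.array(d['mount'])
    else:
        R=cv2.Rodrigues(np.array(d['rvec'],float))[0]; M=np.eye(4);M[:3,:3]=R.T;M[:3,3]=-R.T@np.array(d['tvec']).ravel()
    return d['image'],K,D,M
def onplane(px,z,K,D,M):
    p=cv2.undistortPoints(np.array(px,float).reshape(-1,1,2),K,D).reshape(-1,2)
    r=np.c_[p,np.ones(len(p))]@M[:3,:3].T; c=M[:3,3]
    return c+r*((z-c[2])/r[:,2])[:,None]
def proj(P,K,D,M):
    W=np.linalg.inv(M); return cv2.projectPoints(np.array(P,float).reshape(-1,1,3),cv2.Rodrigues(W[:3,:3])[0],W[:3,3],K,D)[0].reshape(-1,2)
E
python3 - <<'E'
from h import *
for n in ('scene','side','wrist'):
    im,K,D,M=grab(n); cv2.imwrite(f'pics/{n}0.png',im); print(n,K[0,0],M.round(3).tolist())
print(ctrl.get_obs())
E
```

```text
pics
scene 385.88589093431807 [[0.189, 0.755, -0.629, 1.02], [0.982, -0.145, 0.121, -0.1], [0.0, -0.64, -0.768, 0.632], [0.0, 0.0, 0.0, 1.0]]
side 398.741934671797 [[0.943, -0.238, 0.232, 0.383], [-0.332, -0.691, 0.642, -0.478], [0.008, -0.682, -0.731, 0.569], [0.0, 0.0, 0.0, 1.0]]
wrist 315.63562709312623 [[1.0, 0.0, -0.003, 0.625], [-0.0, -0.952, -0.305, 0.078], [-0.002, 0.305, -0.952, 0.373], [0.0, 0.0, 0.0, 1.0]]
{'t': 0.15, 'q': array([-1.19003172e-01,  5.32181529e-02,  1.61401170e+00, -4.55716071e-05,
        1.47602833e+00, -1.19035213e-01]), 'dq': array([-0.00075064, -0.0011154 , -0.00299606, -0.00057234, -0.0011464 ,
       -0.00197082]), 'effort': array([ 5.10442842e-04, -3.94241810e+01, -3.70721948e+01, -1.15854355e-04,
        4.61802789e-03,  5.00508997e-05]), 'tool_pos': array([6.24490198e-01, 4.66191596e-05, 2.30317652e-01]), 'tool_rot': array([-2.22049482e+00, -2.22057563e+00,  1.67252211e-03]), 'contact_force': array([-0.02569384,  0.38976063, -0.11067295]), 'wrist_torque': array([0.02038769, 0.01524189, 0.01109384]), 'grip_force': 0.0, 'opening': 0.08535739954611292}
```

View pics/scene0.png

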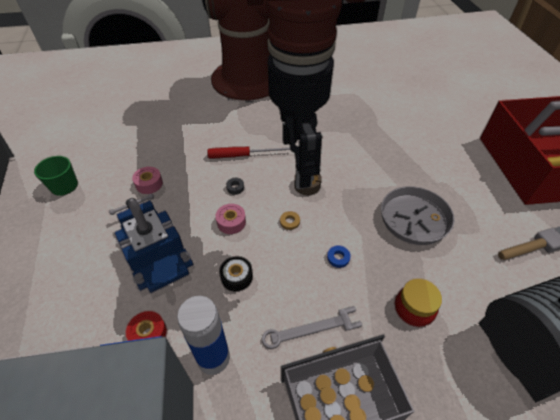

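View pics/side0.png

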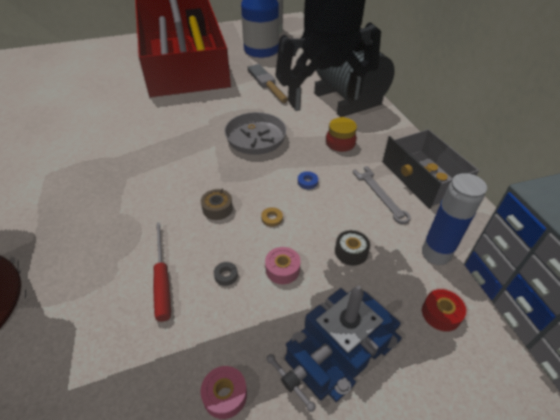

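Scene view candidates:
- **Spacer:** blue ring (338,256).
- **New roller:** black and white (236,273). The look-alikes are pink (148,180) and (231,218), and red (146,330). The worn roller is brown, at about (308,182) under the gripper.
- **Brass ring:** (290,220).
- **Collar:** dark ring (235,186).
- **Axle:** (138,210).

I'll confirm these in one enlarged montage and measure.

```bash
cat > m1.py <<'E'
from h import *
S={n:grab(n) for n in('scene','side')}
c=lambda n,x,y,w,h,f:cv2.resize(S[n][0][y:y+h,x:x+w],None,fx=f,fy=f,interpolation=cv2.INTER_CUBIC)
a=c('scene',100,160,266,150,3)[:, :798]; b=c('side',195,160,266,150,3)[:,:798]
A=np.vstack([cv2.resize(a,(700,300*7//8)),])
cv2.imwrite('pics/crop1.png',np.vstack([c('scene',100,170,270,100*1,2.9)[:290],c('side',195,165,270,105,2.9)[:300]]))
P={'spacer':((338,256),(308,180),.006),'roller':((236,273),(352,247),.013),'ring':((290,220),(272,216),.005),'collar':((235,186),(226,273),.007),'worn':((308,182),(217,204),.013)}
for k,(p,q,z) in P.items():
    out=[]
    for n,uv in(('scene',p),('side',q)):
        im,K,D,M=S[n]; hsv=cv2.cvtColor(im,cv2.COLOR_BGR2HSV)
        out.append(onplane([uv],z,K,D,M)[0,:2].round(4).tolist())
    print(k,out)
E
python3 m1.py
```

```text
spacer [[0.6461, 0.0857], [0.6485, 0.0856]]
roller [[0.6505, -0.1101], [0.6526, -0.1094]]
ring [[0.5427, 0.0137], [0.545, 0.014]]
collar [[0.4279, -0.0866], [0.4295, -0.0861]]
worn [[0.4519, 0.0732], [0.4518, 0.0717]]
```

View pics/crop1.png

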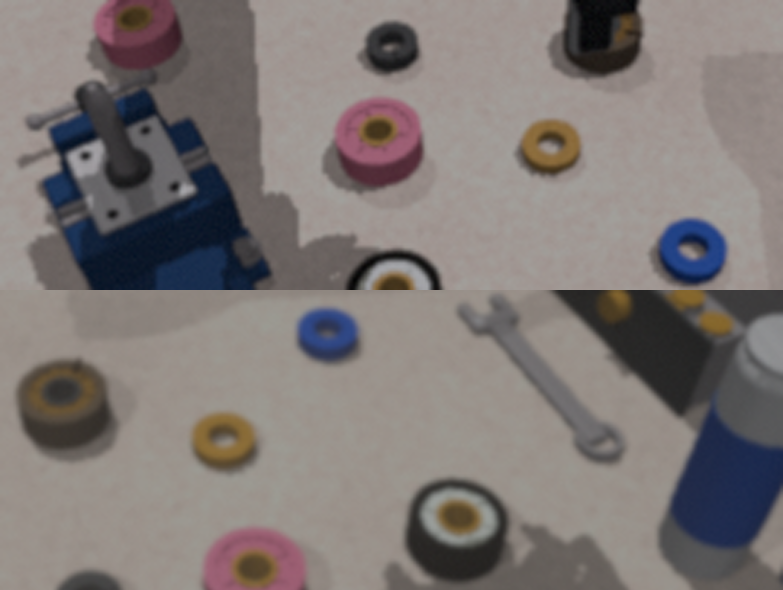

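View pics/wrist0.png

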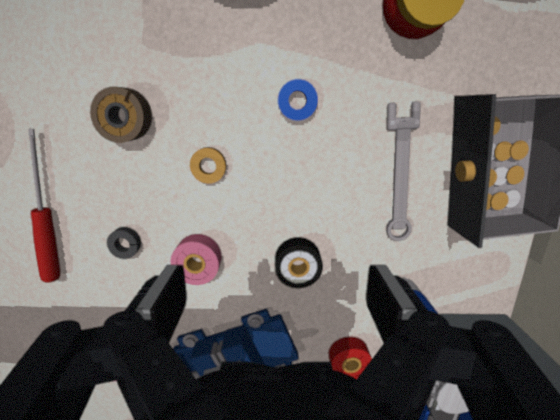

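The crop confirms it. The blue ring, black-and-white roller, plain brass ring and dark plain collar are each the only match. The pink and red rollers and the brown worn one are excluded. Next I'll refine positions from the wrist image and triangulate the axle.

```bash
cat > m2.py <<'E'
from h import *
S={n:grab(n) for n in('scene','side','wrist')}
im,K,D,M=S['wrist']; hsv=cv2.cvtColor(im,cv2.COLOR_BGR2HSV)
lab=cv2.cvtColor(im,cv2.COLOR_BGR2LAB).astype(float)
fx=K[0,0]
for k,(x,y,r),H,m in(('spacer',(298,101,28),.012,'s'),('ring',(208,166,26),.010,'s'),('collar',(124,242,24),.014,'d'),('roller',(298,262,32),.026,'d'),('worn',(120,113,38),.026,'x')):
    Y,X=np.mgrid[:420,:560]; roi=(abs(X-x)<r)&(abs(Y-y)<r)
    mk=(hsv[...,1]>110 if m=='s' else hsv[...,2]<95 if m=='d' else (hsv[...,2]<140))&roi
    cs,_=cv2.findContours(mk.astype(np.uint8),cv2.RETR_EXTERNAL,cv2.CHAIN_APPROX_NONE)
    c=max(cs,key=cv2.contourArea)
    e=cv2.fitEllipse(cv2.convexHull(c)) 
    print(k,np.round(e[0],1),np.round(e[1],1), onplane([e[0]],H/2,K,D,M)[0,:2].round(4))
def tri(p,q):
    A=[];b=[]
    for n,uv in(('scene',p),('side',q)):
        _,K,D,M=S[n]; d=onplane([uv],0,K,D,M)[0]-M[:3,3]; d/=np.linalg.norm(d); Q=np.eye(3)-np.outer(d,d); A.append(Q);b.append(Q@M[:3,3])
    return np.linalg.solve(sum(A),sum(b)),[np.linalg.norm(a@np.linalg.solve(sum(A),sum(b))-bb).round(4) for a,bb in zip(A,b)]
print(tri((132,202),(355,292)))
a=cv2.resize(S['scene'][0][190:250,110:176],None,fx=6,fy=6,interpolation=cv2.INTER_CUBIC)
b=cv2.resize(S['side'][0][280:340,320:386],None,fx=6,fy=6,interpolation=cv2.INTER_CUBIC)
cv2.imwrite('pics/axle.png',np.hstack([a,b]))
E
python3 m2.py
```

```text
spacer [296.8  99.4] [38.9 40.5] [0.6482 0.0863]
ring [207.2 164.9] [34.5 35.4] [0.5437 0.0127]
collar [123.7 242.1] [30.6 33.4] [ 0.4284 -0.0865]
roller [297.  262.5] [48.8 51.6] [ 0.6518 -0.1114]
worn [122.7 117.2] [57.9 72.1] [0.4525 0.0691]
(array([ 0.5613269 , -0.26121152,  0.14409869]), [np.float64(0.0005), np.float64(0.0005)])
```

View pics/axle.png

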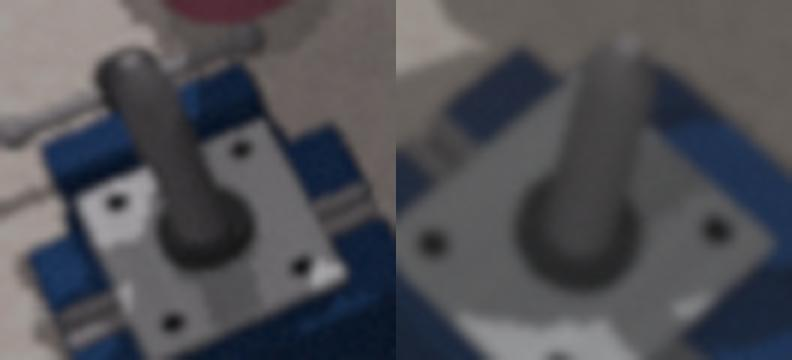

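```bash
cat >> m2.py <<'E'
print(tri((131.8,200.2),(358.5,287.5)))
print(onplane([(144.7,229.1)],.072,*S['scene'][1:]))
E
python3 m2.py | tail -2
python3 -m jog '[[[0.043,0.012,0],[0,0,0]],[[0.086,0.0235,0.03],[0,0,0]],[[0.086,0.0235,0.08],[0,0,0]],[[0.086,0.0235,0.12],[0,0,0]],[[0.086,0.0235,0.12],[0,0,0]]]' 0.75 30
python3 - <<'E'
from h import *
im,K,D,M=grab('wrist'); cv2.imwrite('pics/w1.png',im)
hsv=cv2.cvtColor(im,cv2.COLOR_BGR2HSV); mk=((hsv[...,0]>100)&(hsv[...,0]<130)&(hsv[...,1]>130)).astype(np.uint8)
for c in cv2.findContours(mk,cv2.RETR_EXTERNAL,cv2.CHAIN_APPROX_NONE)[0]:
    if cv2.contourArea(c)>300: e=cv2.fitEllipse(cv2.convexHull(c)); print(e,onplane([e[0]],.006,K,D,M)[0])
E
```

```text
(array([ 0.56478354, -0.25991168,  0.15149457]), [np.float64(0.0003), np.float64(0.0003)])
[[ 0.56454981 -0.25987813  0.072     ]]
t: 1.05
tool_pos: [0.643, 0.0864, 0.103]
tool_rot: [-2.213, -2.215, 0.017]
contact_force: [-0.8, 0.1, -0.9]
opening: 0.0643
grip_force: 0.0
((283.344482421875, 209.57664489746094), (54.15300369262695, 55.11297607421875), 172.87741088867188) [0.64783398 0.08574996 0.006     ]
```

View pics/w1.png

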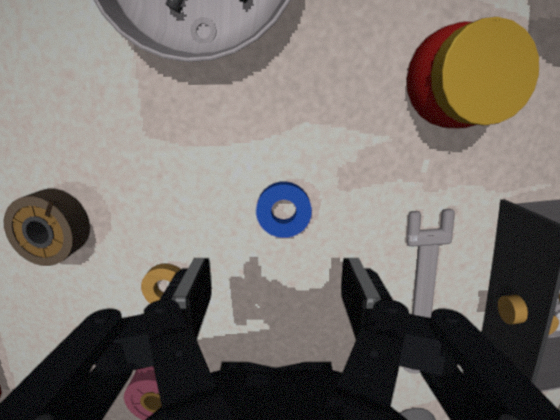

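The wrist view shows the spacer at (283,210), midway between the fingers, and clear of its neighbours. I'll descend.

```bash
python3 -m jog '[[[0,0,0.04],[0,0,0]],[[0,0,0.075],[0,0,0]],[[0,0,0.095],[0,0,0]],[[0,0,0.10],[0,0,0]],[[0,0,0.10],[0,0,0]]]'
python3 -m jog '[[[0,0,0],[0,0,0]],[[0,0,0.004],[0,0,0]],[[0,0,0.008],[0,0,0]],[[0,0,0.008],[0,0,0]],[[0,0,0.008],[0,0,0]]]'
```

```text
t: 1.6
tool_pos: [0.6501, 0.0857, 0.0135]
tool_rot: [2.221, 2.22, 0.003]
contact_force: [-0.5, -0.4, 0.1]
opening: 0.0642
grip_force: 0.0
t: 2.1
tool_pos: [0.6483, 0.086, 0.0032]
tool_rot: [-2.221, -2.221, 0.0]
contact_force: [-1.4, 0.3, -0.4]
opening: 0.0643
grip_force: 0.0
```

```bash
python3 -m jog '[[[0,0,0.004],[0,0,0]],[[0,0,0.004],[0,0,0]],[[0,0,0.004],[0,0,0]],[[0,0,0.004],[0,0,0]],[[0,0,0.004],[0,0,0]]]' 0.3 30
python3 -m jog '[[[0,0,0],[0,0,0]],[[0,0,0],[0,0,0]],[[0,0,0],[0,0,0]],[[0,0,-0.03],[0,0,0]],[[0,0,-0.07],[0,0,0]]]'
python3 -m jog '[[[0,0,-0.05],[0,0,0]],[[0,0,-0.1],[0,0,0]],[[0,0,-0.15],[0,0,0]],[[0,0,-0.15],[0,0,0]],[[0,0,-0.15],[0,0,0]]]'
python3 - <<'E'
from h import *
im,K,D,M=grab('wrist'); cv2.imwrite('pics/w2.png',im[150:,100:460]); o=ctrl.get_obs();print(o['tool_pos'])
E
```

```text
t: 2.6
tool_pos: [0.6483, 0.086, -0.0009]
tool_rot: [-2.221, -2.221, 0.0]
contact_force: [-0.3, -0.6, 0.0]
opening: 0.0422
grip_force: 30.4
t: 3.1
tool_pos: [0.6459, 0.0859, 0.0667]
tool_rot: [-2.218, -2.218, 0.008]
contact_force: [0.7, -0.7, -0.3]
opening: 0.0424
grip_force: 30.6
t: 3.6
tool_pos: [0.6495, 0.086, 0.2218]
tool_rot: [2.219, 2.219, 0.005]
contact_force: [0.2, -0.1, -1.0]
opening: 0.0425
grip_force: 30.6
[0.64824519 0.08599922 0.21900237]
```

View pics/w2.png

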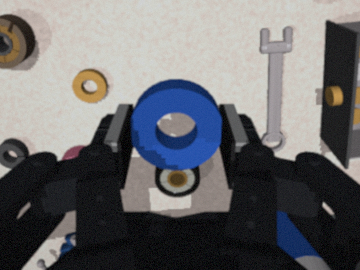

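The spacer is held level between the pads, with its bore centred near crop (177,125). Next I'll measure its in-hand offset.

```bash
cat > hand.py <<'E'
from h import *
import sys
def hand(mask,zc):
    o=ctrl.get_obs(); im,K,D,M=grab('wrist'); hsv=cv2.cvtColor(im,cv2.COLOR_BGR2HSV); mk=mask(hsv).astype(np.uint8)
    mk[:, :180]=0; mk[:,390:]=0
    c=max(cv2.findContours(mk,cv2.RETR_EXTERNAL,cv2.CHAIN_APPROX_NONE)[0],key=cv2.contourArea)
    h=cv2.convexHull(c); x,y,w,hh=cv2.boundingRect(h); e=cv2.fitEllipse(h)
    p=onplane([e[0]],o['tool_pos'][2]+zc,K,D,M)[0]
    print('tcp',o['tool_pos'].round(4),'box',x,y,w,hh,'ell',np.round(e[0],1),np.round(e[1],1),'centre-tcp',(p-o['tool_pos'])[:2].round(4))
E
python3 - <<'E'
from hand import *
hand(lambda h:(h[...,0]>100)&(h[...,0]<130)&(h[...,1]>130),.007)
E
```

```text
tcp [0.6482 0.086  0.219 ] box 228 230 95 90 ell [275.8 275.7] [90.7 95.5] centre-tcp [ 0.0003 -0.0004]
```

```bash
python3 -m jog '[[[-0.045,-0.01,0],[0,0,0]],[[-0.09,-0.02,0],[0,0,0]],[[-0.135,-0.03,0],[0,0,0]],[[-0.18,-0.04,0],[0,0,0]],[[-0.2,-0.05,0],[0,0,0]]]'
python3 -m jog '[[[-0.045,-0.01,0],[0,0,0]],[[-0.09,-0.02,0],[0,0,0]],[[-0.135,-0.03,0],[0,0,0]],[[-0.146,-0.0335,0],[0,0,0]],[[-0.146,-0.0335,0],[0,0,0]]]'
python3 -m jog '[[[0,0,0],[0,0,0]],[[0,0,0],[0,0,0]],[[0,0,0.03],[0,0,0]],[[0,0,0.04],[0,0,0]],[[0,0,0.04],[0,0,0]]]'
python3 - <<'E'
from hand import *
hand(lambda h:(h[...,0]>100)&(h[...,0]<130)&(h[...,1]>130),.007)
im,K,D,M=grab('wrist'); a=im[200:350,190:370]
b=grab('scene')[0][130:280,60:240]
c=grab('side')[0][200:350,260:440]
cv2.imwrite('pics/o1.png',cv2.resize(np.hstack([a,b,c]),(797,222)))
print(proj([[.5647,-.2599,.152]],K,D,M))
E
```

```text
t: 4.2
tool_pos: [0.5964, -0.1169, 0.216]
tool_rot: [-2.222, -2.215, 0.005]
contact_force: [0.4, -0.6, 1.0]
opening: 0.0419
grip_force: 30.6
t: 4.7
tool_pos: [0.5634, -0.261, 0.2165]
tool_rot: [-2.222, -2.215, 0.001]
contact_force: [0.4, 0.9, -0.7]
opening: 0.0421
grip_force: 30.6
t: 5.2
tool_pos: [0.5639, -0.258, 0.1764]
tool_rot: [-2.216, -2.219, 0.002]
contact_force: [0.3, 1.4, -0.4]
opening: 0.0421
grip_force: 30.6
tcp [ 0.5639 -0.258   0.1764] box 180 151 152 169 ell [258.3 233.3] [129.2 182.2] centre-tcp [-0.0079  0.0218]
[[275.56627394 248.13021273]]
```

View pics/o1.png

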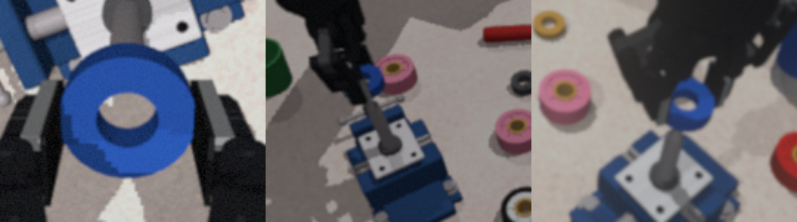

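```bash
python3 -m jog '[[[0,0,0],[0,0,0]],[[0,0,0],[0,0,0]],[[0,0,0],[0,0,0]]]'
python3 -m jog '[[[0,0,0.01],[0,0,0]],[[0,0,0.02],[0,0,0]],[[0,0,0.03],[0,0,0]],[[0,0,0.037],[0,0,0]],[[0,0,0.037],[0,0,0]]]'
```

```text
t: 5.7
tool_pos: [0.5652, -0.2602, 0.1799]
tool_rot: [2.221, 2.221, 0.0]
contact_force: [0.3, 0.6, -0.2]
opening: 0.042
grip_force: 30.6
t: 6.2
tool_pos: [0.5639, -0.2594, 0.1399]
tool_rot: [-2.219, -2.219, 0.001]
contact_force: [0.1, -0.4, 0.2]
opening: 0.0422
grip_force: 30.6
```

```bash
python3 -m jog '[[[0,0,0],[0,0,0]],[[0,0,0.008],[0,0,0]],[[0,0,0.016],[0,0,0]],[[0,0,0.024],[0,0,0]],[[0,0,0.024],[0,0,0]]]'
python3 -m jog '[[[0,0,0.01],[0,0,0]],[[0,0,0.02],[0,0,0]],[[0,0,0.028],[0,0,0]],[[0,0,0.032],[0,0,0]],[[0,0,0.032],[0,0,0]]]'
python3 -m jog '[[[0,0,0],[0,0,0]],[[0,0,0],[0,0,0]],[[0,0,0],[0,0,0]]]'
```

```text
t: 6.7
tool_pos: [0.5639, -0.2594, 0.1161]
tool_rot: [-2.219, -2.219, 0.001]
contact_force: [0.0, 0.7, -0.9]
opening: 0.042
grip_force: 30.6
t: 7.2
tool_pos: [0.5644, -0.2596, 0.0851]
tool_rot: [-2.22, -2.22, 0.001]
contact_force: [-0.1, 1.5, -0.5]
opening: 0.0423
grip_force: 30.6
t: 7.5
tool_pos: [0.5653, -0.2602, 0.0869]
tool_rot: [2.221, 2.221, 0.0]
contact_force: [0.5, 0.2, 0.2]
opening: 0.0424
grip_force: 30.6
```

```bash
python3 -m jog '[[[0,0,0],[0,0,0]],[[0,0,0],[0,0,0]],[[0,0,0],[0,0,0]],[[0,0,0],[0,0,0]]]' 0.7
python3 -m jog '[[[0,0,-0.03],[0,0,0]],[[0,0,-0.07],[0,0,0]],[[0,0,-0.11],[0,0,0]],[[0,0,-0.14],[0,0,0]],[[0.02,0.01,-0.14],[0,0,0]]]'
python3 -m jog '[[[0.045,0.025,0],[0,0,0]],[[0.09,0.05,0],[0,0,0]],[[0.13,0.077,0.05],[0,0,0]],[[0.13,0.077,0.08],[0,0,0]],[[0.13,0.077,0.08],[0,0,0]]]' 0.92
python3 - <<'E'
from h import *
b=grab('scene')[0][170:300,80:260]
c=grab('side')[0][230:360,270:450]
cv2.imwrite('pics/o2.png',cv2.resize(np.hstack([b,c]),(792,286)))
im,K,D,M=grab('wrist');cv2.imwrite('pics/w3.png',im)
o=ctrl.get_obs();print(o['tool_pos'])
hsv=cv2.cvtColor(im,cv2.COLOR_BGR2HSV);
print(proj([[.6516,-.1108,.026],[.6516,-.1108,.013]],K,D,M))
E
```

```text
t: 7.9
tool_pos: [0.565, -0.26, 0.0864]
tool_rot: [2.221, 2.221, 0.0]
contact_force: [-0.1, 0.3, 0.3]
opening: 0.06
grip_force: 0.0
t: 8.4
tool_pos: [0.5771, -0.2429, 0.2336]
tool_rot: [2.217, 2.21, 0.003]
contact_force: [1.1, 0.5, -0.0]
opening: 0.0597
grip_force: 0.0
t: 8.9
tool_pos: [0.6482, -0.1065, 0.138]
tool_rot: [-2.209, -2.216, 0.01]
contact_force: [-2.3, -0.5, -1.9]
opening: 0.079
grip_force: 0.0
[ 0.65234161 -0.11075208  0.14761043]
[[276.52474244 202.07514145]
 [276.54694969 197.93526016]]
```

View pics/o2.png

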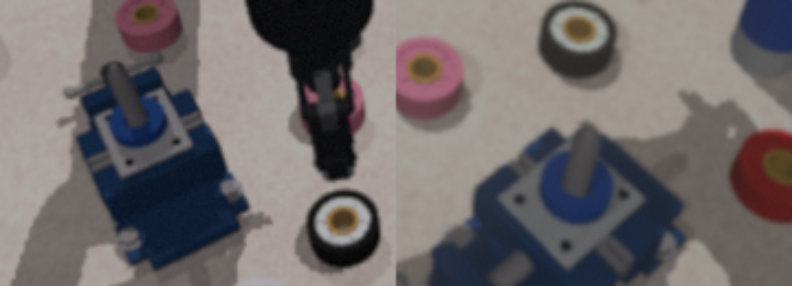

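View pics/w3.png

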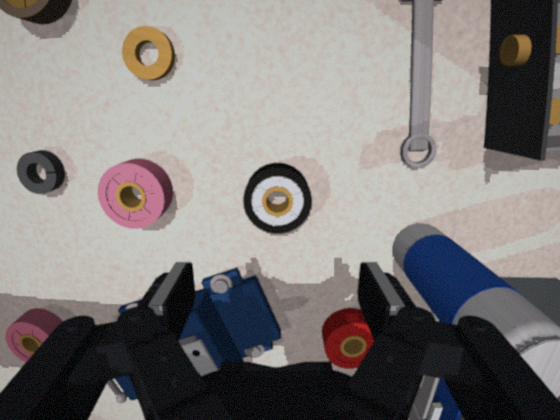

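Both views show the spacer flat on the shoulder. The roller sits at (277,200) in the wrist view, as predicted. I'll descend on it.

```bash
python3 -m jog '[[[0,0,0.04],[0,0,0]],[[0,0,0.08],[0,0,0]],[[0,0,0.11],[0,0,0]],[[0,0,0.12],[0,0,0]],[[0,0,0.12],[0,0,0]]]'
python3 -m jog '[[[0,0,0],[0,0,0]],[[0,0,0],[0,0,0]],[[0,0,0],[0,0,0]],[[0,0,0],[0,0,0]]]'
```

```text
t: 9.55
tool_pos: [0.6521, -0.1111, 0.027]
tool_rot: [2.223, 2.22, 0.0]
contact_force: [-0.2, -0.4, 1.0]
opening: 0.0785
grip_force: 0.0
t: 9.95
tool_pos: [0.6528, -0.1102, 0.0277]
tool_rot: [2.22, 2.22, 0.002]
contact_force: [-0.5, 0.2, -0.4]
opening: 0.0782
grip_force: 0.0
```

```bash
python3 -m jog '[[[0,-0.001,0.01],[0,0,0]],[[0,-0.001,0.02],[0,0,0]],[[0,-0.001,0.025],[0,0,0]],[[0,-0.001,0.025],[0,0,0]],[[0,-0.001,0.025],[0,0,0]]]'
python3 -m jog '[[[0,0,0],[0,0,0]],[[0,0,0],[0,0,0]],[[0,0,0],[0,0,0]],[[0,0,0],[0,0,0]],[[0,0,0],[0,0,0]]]' 0.5 35
python3 -m jog '[[[0,0,0],[0,0,0]],[[0,0,-0.03],[0,0,0]],[[0,0,-0.07],[0,0,0]],[[0,0,-0.11],[0,0,0]],[[0,0,-0.15],[0,0,0]]]'
python3 -m jog '[[[0,0,-0.05],[0,0,0]],[[0,0,-0.07],[0,0,0]],[[0,0,-0.07],[0,0,0]],[[0,0,-0.07],[0,0,0]],[[0,0,-0.07],[0,0,0]]]'
python3 - <<'E'
from hand import *
im=grab('wrist')[0]; cv2.imwrite('pics/w4.png',im[150:,100:460])
o=ctrl.get_obs();
im,K,D,M=grab('wrist');hsv=cv2.cvtColor(im,cv2.COLOR_BGR2HSV)
mk=((hsv[...,0]>10)&(hsv[...,0]<30)&(hsv[...,1]>100)).astype(np.uint8); mk[:200]=0;mk[:,:230]=0;mk[:,330:]=0
c=max(cv2.findContours(mk,cv2.RETR_EXTERNAL,cv2.CHAIN_APPROX_NONE)[0],key=cv2.contourArea)
e=cv2.fitEllipse(c);print(e,o['tool_pos'],onplane([e[0]],o['tool_pos'][2]+.023,K,D,M)[0]-o['tool_pos'])
E
```

```text
t: 10.45
tool_pos: [0.6507, -0.1099, 0.0007]
tool_rot: [-2.221, -2.221, 0.001]
contact_force: [0.4, 0.6, -0.4]
opening: 0.0788
grip_force: 0.0
t: 10.95
tool_pos: [0.6517, -0.1102, 0.0022]
tool_rot: [2.22, 2.22, 0.001]
contact_force: [0.4, -0.5, 3.0]
opening: 0.0594
grip_force: 38.2
t: 11.45
tool_pos: [0.6496, -0.1096, 0.1509]
tool_rot: [-2.219, -2.219, 0.003]
contact_force: [0.1, -0.8, -1.6]
opening: 0.0593
grip_force: 38.6
t: 11.95
tool_pos: [0.6492, -0.1095, 0.2172]
tool_rot: [-2.218, -2.218, 0.005]
contact_force: [0.0, 0.2, -2.2]
opening: 0.0599
grip_force: 38.6
((275.8678894042969, 292.9801025390625), (52.015262603759766, 59.86219787597656), 89.97239685058594) [ 0.64928017 -0.10955954  0.21724184] [0.00045781 0.00014963 0.023     ]
```

View pics/w4.png

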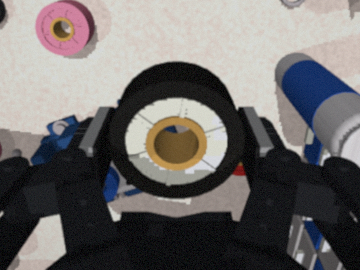

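The roller is held level and centred on the TCP, with its bush at crop (176,143). Now I'll move it over the axle.

```bash
python3 -m jog '[[[-0.04,-0.023,0],[0,0,0]],[[-0.08,-0.046,0],[0,0,0]],[[-0.12,-0.069,0],[0,0,0]],[[-0.15,-0.087,0],[0,0,0]],[[-0.15,-0.087,0],[0,0,0]]]'
python3 -m jog '[[[0,0,0],[0,0,0]],[[0,0,0.03],[0,0,0]],[[0,0,0.05],[0,0,0]],[[0,0,0.05],[0,0,0]],[[0,0,0.05],[0,0,0]]]'
python3 -m jog '[[[0,0,0],[0,0,0]],[[0,0,0],[0,0,0]],[[0,0,0],[0,0,0]]]'
```

```text
t: 12.55
tool_pos: [0.5614, -0.2631, 0.2194]
tool_rot: [-2.225, -2.214, 0.003]
contact_force: [-0.7, 1.5, -2.2]
opening: 0.0593
grip_force: 38.6
t: 13.05
tool_pos: [0.5642, -0.2588, 0.1707]
tool_rot: [-2.219, -2.222, 0.0]
contact_force: [-0.4, -0.1, -0.7]
opening: 0.0594
grip_force: 38.6
t: 13.35
tool_pos: [0.5647, -0.2602, 0.1727]
tool_rot: [2.22, 2.22, 0.001]
contact_force: [-0.5, 0.6, -1.2]
opening: 0.0594
grip_force: 38.7
```

```bash
python3 -m jog '[[[0,0,0.01],[0,0,0]],[[0,0,0.02],[0,0,0]],[[0,0,0.03],[0,0,0]],[[0,0,0.04],[0,0,0]],[[0,0,0.04],[0,0,0]]]'
python3 -m jog '[[[0,0,0.01],[0,0,0]],[[0,0,0.02],[0,0,0]],[[0,0,0.03],[0,0,0]],[[0,0,0.036],[0,0,0]],[[0,0,0.036],[0,0,0]]]'
python3 -m jog '[[[0,0,0],[0,0,0]],[[0,0,0.002],[0,0,0]],[[0,0,0.003],[0,0,0]],[[0,0,0.003],[0,0,0]],[[0,0,0.003],[0,0,0]]]'
```

```text
t: 13.85
tool_pos: [0.5626, -0.2592, 0.1283]
tool_rot: [-2.219, -2.218, 0.002]
contact_force: [-0.3, -0.5, -0.7]
opening: 0.0595
grip_force: 38.6
t: 14.35
tool_pos: [0.5631, -0.2595, 0.0936]
tool_rot: [-2.22, -2.22, 0.001]
contact_force: [-0.5, 0.7, -1.9]
opening: 0.0593
grip_force: 38.6
t: 14.85
tool_pos: [0.5641, -0.26, 0.0925]
tool_rot: [2.221, 2.221, 0.0]
contact_force: [0.8, -0.9, -0.5]
opening: 0.0593
grip_force: 38.7
```

```bash
python3 -m jog '[[[0,0,0],[0,0,0]],[[0,0,0],[0,0,0]],[[0,0,0],[0,0,0]],[[0,0,0],[0,0,0]]]' 0.9
python3 -m jog '[[[0,0,-0.03],[0,0,0]],[[0,0,-0.07],[0,0,0]],[[0,0,-0.11],[0,0,0]],[[0,0,-0.14],[0,0,0]],[[0.02,0,-0.14],[0,0,0]]]'
python3 -m jog '[[[0.045,0,0],[0,0,0]],[[0.09,-0.01,0],[0,0,0]],[[0.135,-0.015,0],[0,0,0]],[[0.18,-0.02,0],[0,0,0]],[[0.2,-0.02,0.02],[0,0,0]]]' 0.7
python3 -m jog '[[[0.045,0,0.03],[0,0,0]],[[0.054,0,0.07],[0,0,0]],[[0.054,0,0.09],[0,0,0]],[[0.054,0,0.09],[0,0,0]],[[0.054,0,0.09],[0,0,0]]]'
python3 - <<'E'
from h import *
b=grab('scene')[0][170:300,80:260]
c=grab('side')[0][230:360,270:450]
cv2.imwrite('pics/o3.png',cv2.resize(np.hstack([b,c]),(792,286)))
im,K,D,M=grab('wrist');o=ctrl.get_obs();print(o['tool_pos'])
hsv=cv2.cvtColor(im,cv2.COLOR_BGR2HSV); mk=((hsv[...,0]>8)&(hsv[...,0]<30)&(hsv[...,1]>110)).astype(np.uint8)
for c in cv2.findContours(mk,cv2.RETR_EXTERNAL,cv2.CHAIN_APPROX_NONE)[0]:
    if cv2.contourArea(c)>300: e=cv2.fitEllipse(cv2.convexHull(c)); print(np.round(e[0]+e[1],1),onplane([e[0]],.005,K,D,M)[0])
E
```

```text
t: 15.25
tool_pos: [0.5641, -0.2601, 0.0926]
tool_rot: [2.221, 2.221, 0.0]
contact_force: [-0.2, -0.1, -1.0]
opening: 0.0768
grip_force: 0.0
t: 15.75
tool_pos: [0.5665, -0.2427, 0.2394]
tool_rot: [2.216, 2.211, 0.004]
contact_force: [0.1, 0.5, 1.1]
opening: 0.0768
grip_force: 0.0
t: 16.25
tool_pos: [0.5445, -0.0366, 0.2144]
tool_rot: [2.216, 2.222, 0.005]
contact_force: [0.7, -0.4, 0.4]
opening: 0.06
grip_force: 0.0
t: 16.75
tool_pos: [0.5436, 0.0143, 0.122]
tool_rot: [-2.221, -2.221, 0.001]
contact_force: [-0.6, 0.1, 0.9]
opening: 0.0602
grip_force: 0.0
[0.54533073 0.01357018 0.12443683]
[251.6 330.3  23.7  28.6] [ 0.5211798  -0.12253736  0.005     ]
[274.1 202.   47.5  48. ] [0.54420472 0.01265294 0.005     ]
[151.7 133.9  56.6  61.2] [0.44364894 0.07142069 0.005     ]
```

View pics/o3.png

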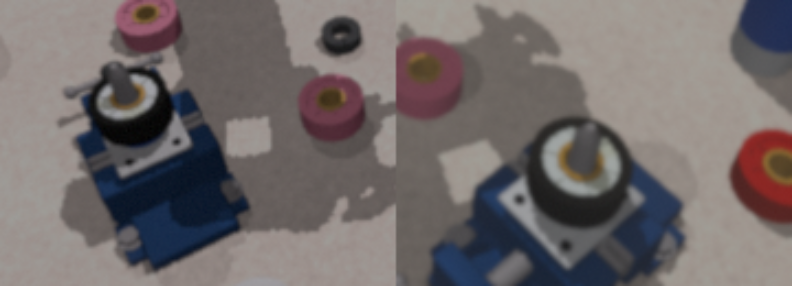

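The roller is flat on the spacer in both views. Next is the brass ring, at wrist (274,202).

```bash
python3 -m jog '[[[0,0,0.04],[0,0,0]],[[-0.0005,-0.001,0.08],[0,0,0]],[[-0.0005,-0.001,0.1],[0,0,0]],[[-0.0005,-0.001,0.11],[0,0,0]],[[-0.0005,-0.001,0.11],[0,0,0]]]'
python3 -m jog '[[[0,0,0],[0,0,0]],[[0,0,0],[0,0,0]],[[0,0,0],[0,0,0]],[[0,0,0],[0,0,0]]]'
```

```text
t: 17.4
tool_pos: [0.543, 0.0132, 0.0121]
tool_rot: [-2.222, -2.22, 0.001]
contact_force: [0.6, 0.3, 0.3]
opening: 0.0597
grip_force: 0.0
t: 17.8
tool_pos: [0.5437, 0.0135, 0.0134]
tool_rot: [2.22, 2.22, 0.002]
contact_force: [-0.4, -0.1, -0.3]
opening: 0.0597
grip_force: 0.0
```

```bash
python3 -m jog '[[[0,0,0.006],[0,0,0]],[[0,0,0.011],[0,0,0]],[[0,0,0.015],[0,0,0]],[[0,0,0.015],[0,0,0]],[[0,0,0.015],[0,0,0]]]'
python3 -m jog '[[[0,0,0],[0,0,0]],[[0,0,0],[0,0,0]],[[0,0,0],[0,0,0]],[[0,0,0],[0,0,0]],[[0,0,0],[0,0,0]]]' 0.3 35
python3 -m jog '[[[0,0,0],[0,0,0]],[[0,0,-0.03],[0,0,0]],[[0,0,-0.07],[0,0,0]],[[0,0,-0.11],[0,0,0]],[[0,0,-0.15],[0,0,0]]]'
python3 -m jog '[[[0,0,-0.05],[0,0,0]],[[0,0,-0.07],[0,0,0]],[[0,0,-0.07],[0,0,0]],[[0,0,-0.07],[0,0,0]],[[0,0,-0.07],[0,0,0]]]'
python3 - <<'E'
from hand import *
hand(lambda h:(h[...,0]>8)&(h[...,0]<30)&(h[...,1]>110),.006)
cv2.imwrite('pics/w5.png',grab('wrist')[0][150:,100:460])
E
```

```text
t: 18.3
tool_pos: [0.5427, 0.0136, -0.0031]
tool_rot: [-2.221, -2.221, 0.001]
contact_force: [-1.2, -0.5, -0.6]
opening: 0.0599
grip_force: 0.0
t: 18.8
tool_pos: [0.5441, 0.0134, -0.0013]
tool_rot: [2.22, 2.22, 0.002]
contact_force: [0.1, -0.8, 5.9]
opening: 0.0398
grip_force: 38.7
t: 19.3
tool_pos: [0.5423, 0.0136, 0.1482]
tool_rot: [-2.221, -2.221, 0.001]
contact_force: [-0.0, -0.2, -0.7]
opening: 0.0398
grip_force: 36.0
t: 19.8
tool_pos: [0.5415, 0.0137, 0.2143]
tool_rot: [-2.219, -2.219, 0.005]
contact_force: [-0.3, 0.4, -1.8]
opening: 0.0399
grip_force: 36.0
tcp [0.5415 0.0137 0.2143] box 232 233 90 84 ell [276.  275.2] [83.6 90.6] centre-tcp [ 0.0004 -0.0007]
```

View pics/w5.png

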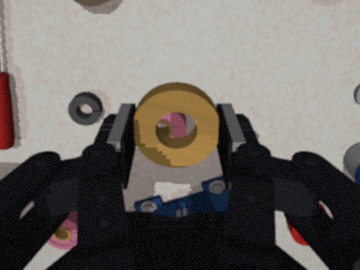

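The brass ring is held level and centred, at crop (177,124).

```bash
python3 -m jog '[[[-0.045,0,0],[0,0,0]],[[-0.09,0.01,0],[0,0,0]],[[-0.135,0.015,0],[0,0,0]],[[-0.18,0.0205,0],[0,0,0]],[[-0.2,0.0205,0],[0,0,0]]]'
python3 -m jog '[[[-0.04,0,0],[0,0,0]],[[-0.073,0,0],[0,0,0]],[[-0.073,0,0.03],[0,0,0]],[[-0.073,0,0.052],[0,0,0]],[[-0.073,0,0.052],[0,0,0]]]'
python3 -m jog '[[[0,0,0],[0,0,0]],[[0,0,0],[0,0,0]],[[0,0,0],[0,0,0]],[[0,0,0],[0,0,0]]]'
```

```text
t: 20.4
tool_pos: [0.5629, -0.1897, 0.2154]
tool_rot: [-2.223, -2.217, 0.003]
contact_force: [1.5, 0.6, -0.4]
opening: 0.0396
grip_force: 36.0
t: 20.9
tool_pos: [0.5604, -0.2581, 0.159]
tool_rot: [-2.215, -2.213, 0.004]
contact_force: [-0.6, 0.2, -1.4]
opening: 0.0397
grip_force: 35.9
t: 21.3
tool_pos: [0.5642, -0.2596, 0.1668]
tool_rot: [2.219, 2.22, 0.001]
contact_force: [-0.2, 0.6, -0.3]
opening: 0.0399
grip_force: 36.0
```

```bash
python3 -m jog '[[[0,0.0005,0.01],[0,0,0]],[[0,0.0005,0.02],[0,0,0]],[[0,0.0005,0.03],[0,0,0]],[[0,0.0005,0.04],[0,0,0]],[[0,0.0005,0.046],[0,0,0]]]'
python3 -m jog '[[[0,0,0],[0,0,0]],[[0,0,0.002],[0,0,0]],[[0,0,0.004],[0,0,0]],[[0,0,0.004],[0,0,0]],[[0,0,0.004],[0,0,0]]]'
python3 -m jog '[[[0,0,0],[0,0,0]],[[0,0,0],[0,0,0]],[[0,0,0],[0,0,0]]]'
```

```text
t: 21.8
tool_pos: [0.5631, -0.259, 0.1172]
tool_rot: [-2.22, -2.22, 0.001]
contact_force: [-1.0, 0.3, -0.7]
opening: 0.0398
grip_force: 36.0
t: 22.3
tool_pos: [0.5642, -0.2596, 0.1157]
tool_rot: [2.221, 2.221, 0.0]
contact_force: [-0.4, -0.4, -1.5]
opening: 0.0397
grip_force: 36.0
t: 22.6
tool_pos: [0.564, -0.2595, 0.1154]
tool_rot: [2.221, 2.221, 0.0]
contact_force: [0.5, 0.1, -0.9]
opening: 0.04
grip_force: 36.0
```

```bash
python3 -m jog '[[[0,0,0],[0,0,0]],[[0,0,0],[0,0,0]],[[0,0,0],[0,0,0]],[[0,0,0],[0,0,0]]]' 0.7
python3 -m jog '[[[0,0,-0.03],[0,0,0]],[[0,0,-0.06],[0,0,0]],[[0,0,-0.09],[0,0,0]],[[0,0,-0.1],[0,0,0]],[[0.02,-0.01,-0.1],[0,0,0]]]'
python3 -m jog '[[[0.035,-0.03,0],[0,0,0]],[[0.07,-0.06,0],[0,0,0]],[[0.105,-0.09,0],[0,0,0]],[[0.14,-0.12,0],[0,0,0]],[[0.153,-0.1255,0.02],[0,0,0]]]'
python3 -m jog '[[[0,0,0.03],[0,0,0]],[[0,0,0.06],[0,0,0]],[[0,0,0.07],[0,0,0]],[[0,0,0.07],[0,0,0]],[[0,0,0.07],[0,0,0]]]'
python3 - <<'E'
from h import *
b=grab('scene')[0][150:280,80:260]
c=grab('side')[0][230:360,270:450]
w,K,D,M=grab('wrist');o=ctrl.get_obs();print(o['tool_pos'])
cv2.imwrite('pics/o4.png',np.hstack([cv2.resize(np.hstack([b,c]),(520,188)),cv2.resize(w,(251,188))]))
hsv=cv2.cvtColor(w,cv2.COLOR_BGR2HSV); mk=(hsv[...,2]<95).astype(np.uint8); mk[:,:200]=0; mk[:,360:]=0; mk[260:]=0
for c in cv2.findContours(mk,cv2.RETR_EXTERNAL,cv2.CHAIN_APPROX_NONE)[0]:
    if cv2.contourArea(c)>300: e=cv2.fitEllipse(cv2.convexHull(c)); print(np.round(e[0]+e[1],1),onplane([e[0]],.007,K,D,M)[0])
E
```

```text
t: 23.0
tool_pos: [0.5641, -0.2595, 0.1154]
tool_rot: [2.221, 2.221, 0.0]
contact_force: [-0.9, -0.4, -0.9]
opening: 0.0597
grip_force: 0.0
t: 23.5
tool_pos: [0.5554, -0.2414, 0.2179]
tool_rot: [2.22, 2.216, 0.001]
contact_force: [0.4, 0.2, -0.1]
opening: 0.0598
grip_force: 0.0
t: 24.0
tool_pos: [0.4277, -0.0848, 0.1969]
tool_rot: [2.217, 2.22, 0.004]
contact_force: [0.7, -0.3, -0.3]
opening: 0.06
grip_force: 0.0
t: 24.5
tool_pos: [0.429, -0.0868, 0.1261]
tool_rot: [2.221, 2.221, 0.001]
contact_force: [0.7, -0.3, -0.2]
opening: 0.0597
grip_force: 0.0
[ 0.42964601 -0.08704829  0.1270727 ]
[274.  200.   45.9  47.6] [ 0.42861593 -0.08665211  0.007     ]
[304.3  -2.9  78.6  84.9] [0.45148093 0.07073462 0.007     ]
```

View pics/o4.png

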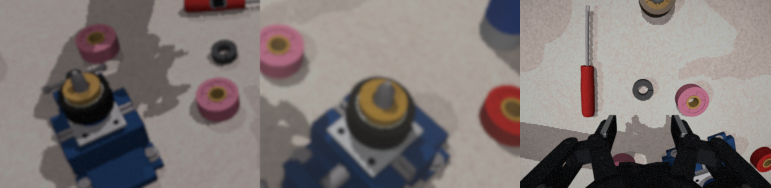

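The brass ring is flat on the roller. The collar is at (0.4286,-0.0867) and the fingers clear the pink roller.

```bash
python3 -m jog '[[[0,0,0.04],[0,0,0]],[[0.0003,-0.0007,0.08],[0,0,0]],[[0.0003,-0.0007,0.1],[0,0,0]],[[0.0003,-0.0007,0.113],[0,0,0]],[[0.0003,-0.0007,0.113],[0,0,0]]]'
python3 -m jog '[[[0,0,0],[0,0,0]],[[0,0,0],[0,0,0]],[[0,0,0],[0,0,0]],[[0,0,0],[0,0,0]]]'
```

```text
t: 25.15
tool_pos: [0.4272, -0.086, 0.0114]
tool_rot: [-2.22, -2.22, 0.001]
contact_force: [0.3, -0.2, -0.4]
opening: 0.0597
grip_force: 0.0
t: 25.55
tool_pos: [0.4286, -0.0865, 0.0133]
tool_rot: [2.22, 2.22, 0.001]
contact_force: [0.7, 0.2, 0.1]
opening: 0.0602
grip_force: 0.0
```

```bash
python3 -m jog '[[[0,0,0.005],[0,0,0]],[[0,0,0.01],[0,0,0]],[[0,0,0.013],[0,0,0]],[[0,0,0.013],[0,0,0]],[[0,0,0.013],[0,0,0]]]'
python3 -m jog '[[[0,0,0],[0,0,0]],[[0,0,0],[0,0,0]],[[0,0,0],[0,0,0]],[[0,0,0],[0,0,0]],[[0,0,0],[0,0,0]]]' 0.3 35
python3 -m jog '[[[0,0,0],[0,0,0]],[[0,0,-0.03],[0,0,0]],[[0,0,-0.07],[0,0,0]],[[0,0,-0.11],[0,0,0]],[[0,0,-0.15],[0,0,0]]]'
python3 -m jog '[[[0,0,-0.05],[0,0,0]],[[0,0,-0.07],[0,0,0]],[[0,0,-0.07],[0,0,0]],[[0,0,-0.07],[0,0,0]],[[0,0,-0.07],[0,0,0]]]'
python3 - <<'E'
from h import *
cv2.imwrite('pics/w6.png',grab('wrist')[0][150:,100:460]); print(ctrl.get_obs()['tool_pos'])
E
```

```text
t: 26.05
tool_pos: [0.4276, -0.0861, -0.001]
tool_rot: [-2.221, -2.221, 0.0]
contact_force: [-0.3, 1.1, 0.9]
opening: 0.06
grip_force: 0.0
t: 26.55
tool_pos: [0.4282, -0.0864, -0.0003]
tool_rot: [2.221, 2.221, 0.001]
contact_force: [0.4, -0.0, 3.0]
opening: 0.038
grip_force: 35.5
t: 27.05
tool_pos: [0.4267, -0.0858, 0.1497]
tool_rot: [-2.22, -2.22, 0.001]
contact_force: [0.1, -0.2, -0.5]
opening: 0.0379
grip_force: 35.9
t: 27.55
tool_pos: [0.4263, -0.0857, 0.2161]
tool_rot: [-2.218, -2.218, 0.003]
contact_force: [-0.2, 0.0, -1.1]
opening: 0.0384
grip_force: 35.9
[ 0.42636296 -0.08567311  0.21616925]
```

View pics/w6.png

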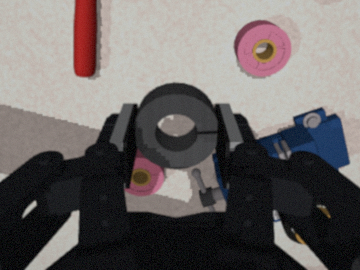

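The collar is held level and centred, at crop (176,124). Now I'll carry it to the axle.

```bash
python3 -m jog '[[[-0.035,0.027,0],[0,0,0]],[[-0.07,0.054,0],[0,0,0]],[[-0.105,0.082,0],[0,0,0]],[[-0.14,0.11,0],[0,0,0]],[[-0.1735,0.1365,0],[0,0,0]]]'
python3 -m jog '[[[0,0,0],[0,0,0]],[[0,0,0],[0,0,0]],[[0,0,0.03],[0,0,0]],[[0,0,0.05],[0,0,0]],[[0,0,0.05],[0,0,0]]]'
python3 -m jog '[[[0,0,0],[0,0,0]],[[0,0,0],[0,0,0]],[[0,0,0],[0,0,0]],[[0,0,0],[0,0,0]]]'
```

```text
t: 28.1
tool_pos: [0.5644, -0.2608, 0.2163]
tool_rot: [-2.219, -2.218, 0.002]
contact_force: [0.5, 0.5, -0.9]
opening: 0.0379
grip_force: 36.0
t: 28.6
tool_pos: [0.5612, -0.257, 0.1645]
tool_rot: [-2.214, -2.216, 0.003]
contact_force: [0.1, -0.3, -0.9]
opening: 0.0377
grip_force: 36.0
t: 29.0
tool_pos: [0.5648, -0.2599, 0.1708]
tool_rot: [2.22, 2.22, 0.001]
contact_force: [0.1, -0.0, -0.8]
opening: 0.038
grip_force: 36.0
```

```bash
python3 -m jog '[[[0,0,0.01],[0,0,0]],[[0,0,0.02],[0,0,0]],[[0,0,0.03],[0,0,0]],[[0,0,0.038],[0,0,0]],[[0,0,0.038],[0,0,0]]]'
python3 -m jog '[[[0,0,0],[0,0,0]],[[0,0,0.003],[0,0,0]],[[0,0,0.0055],[0,0,0]],[[0,0,0.0055],[0,0,0]],[[0,0,0.0055],[0,0,0]]]'
python3 -m jog '[[[0,0,0],[0,0,0]],[[0,0,0],[0,0,0]],[[0,0,0],[0,0,0]]]'
```

```text
t: 29.5
tool_pos: [0.563, -0.259, 0.1286]
tool_rot: [-2.219, -2.218, 0.002]
contact_force: [0.1, -0.9, -1.1]
opening: 0.0381
grip_force: 36.0
t: 30.0
tool_pos: [0.5643, -0.2597, 0.126]
tool_rot: [2.221, 2.221, 0.0]
contact_force: [0.0, 0.5, -1.1]
opening: 0.0379
grip_force: 36.0
t: 30.3
tool_pos: [0.5643, -0.2597, 0.1258]
tool_rot: [2.221, 2.221, 0.0]
contact_force: [0.4, 0.4, -1.3]
opening: 0.0378
grip_force: 36.0
```

```bash
python3 -m jog '[[[0,0,0],[0,0,0]],[[0,0,0],[0,0,0]],[[0,0,0],[0,0,0]],[[0,0,0],[0,0,0]]]' 0.7
python3 -m jog '[[[0,0,-0.03],[0,0,0]],[[0,0,-0.06],[0,0,0]],[[0,0,-0.09],[0,0,0]],[[0,0,-0.1],[0,0,0]],[[0.04,0,-0.1],[0,0,0]]]'
python3 -m jog '[[[0.045,0,0],[0,0,0]],[[0.09,0,0],[0,0,0]],[[0.1,0,0],[0,0,0]],[[0.1,0,0],[0,0,0]],[[0.1,0,0],[0,0,0]]]'
python3 - <<'E'
from h import *
a,K,D,M=grab('scene'); b,K2,D2,M2=grab('side')
for z in (.140,): print(proj([[.5648,-.26,z]],K,D,M),proj([[.5648,-.26,z]],K2,D2,M2))
cv2.imwrite('pics/o5.png',cv2.resize(np.hstack([a[180:260,95:185],b[260:340,305:395]]),(792,352),interpolation=cv2.INTER_CUBIC))
E
```

```text
t: 30.7
tool_pos: [0.5644, -0.2598, 0.126]
tool_rot: [2.221, 2.221, 0.0]
contact_force: [-0.8, 0.2, 0.6]
opening: 0.0597
grip_force: 0.0
t: 31.2
tool_pos: [0.5653, -0.2229, 0.2284]
tool_rot: [2.223, 2.212, 0.001]
contact_force: [0.6, 0.9, -0.2]
opening: 0.0599
grip_force: 0.0
t: 31.7
tool_pos: [0.5642, -0.1203, 0.2252]
tool_rot: [-2.221, -2.221, 0.001]
contact_force: [-0.1, -0.2, -0.6]
opening: 0.0599
grip_force: 0.0
[[133.64170159 204.842949  ]] [[356.95963213 292.47164642]]
```

View pics/o5.png

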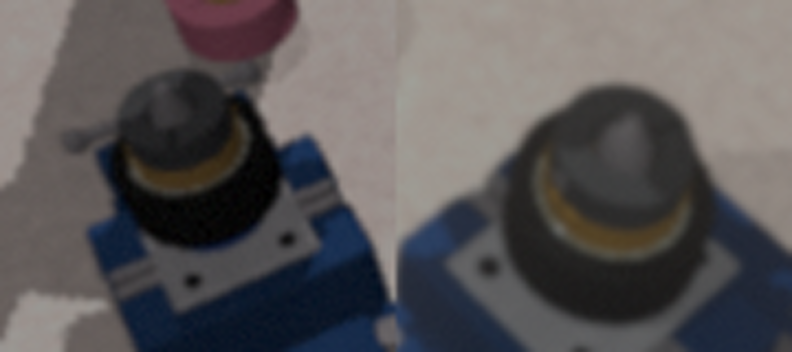

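Both views show the collar flat on the brass ring, the axle's tapered tip standing just above it, and the gripper clear. I'll hand the job in.

```bash
python3 -c "
from station import job
print(job.finish_job())"
```

```text
the job is handed in; nothing more can be done
None
```

The spacer, new roller, brass thrust ring and steel collar are stacked in order on the axle and let go, and I handed the job in at about 32 s; camera views showed each part flat on the one below, but the hand-in returned no verdict.

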